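Release the spice caddy and push it to the stove end

ROBOT

A 6-joint arm with a two-finger parallel gripper is mounted at the origin on a cart in front of the work surface, level with it; the furniture and walls round the work are solid. World frame = base frame: x ahead of the robot, y to its left, z up, the work surface at z = 0. Lengths are in m, angles in rad, forces in N, time in s.
With the tool pointing down it reaches from about 0.35 to 0.775 m from the base axis. Payload 5.5 kg.
Tool frame: the origin (TCP) lies at the very end of the fingers, on their centre line; the grasp point (between the pads) lies 19 mm behind it; z points along the fingers, y is the line along which they close (so a half turn about z gives the same grasp; the last joint's range is limited). The gripper opens to 85 mm and grips with 20 to 120 N. Pads are 22 mm wide; open, the fingers measure 114 mm over their backs; the gripper's body (76 mm by 85 mm) begins 54 mm behind the grasp point. The pads swing forward as they close: fully open they stand 13 mm farther back than shut.
Start: joints at [-1.29, 0.313, 0.046, 1.304, 0, 1.431], TCP at [0.235, -0.525, 0.231] pointing down, gripper open.
Joint ranges: [-2.76, 2.76], [-0.86, 1.69], [-1.03, 1.26], [-2.2, 2.34], [-1.47, 1.5], [-3.14, 3.14]. Speed limits (rad/s): [2.57, 2.57, 3.14, 3.14, 3.14, 3.14].

INTERFACE

Orientations are given as a unit quaternion [x, y, z, w].
In Python, from plant import observe, vision, hand_in gives the robot as it stands. The module is installed in compiled form; this text tells all that it offers.
- The arm moves only by the tool step_arm, never from a script. Its argument "rows" is a list that holds one entry, the list of rows, each a list of 5 numbers: the shift along the tool's x, y, z in m, then the turn about the tool's z in rad, then the opening, from 0 (shut) to 1 (fully open). A call has 1 to 5 rows; each row shifts and turns the commanded pose from where the row before left it, along the tool's axes as they then stand; what a row does not reach is not made up. A row lasts 1/8 s, in which the tool goes at most 62.5 mm and 10.7 degrees, less where a joint would pass 70% of its speed; a pose out of reach is approached as far as the arm can. A call is refused whole if a number of a shift passes 0.0625 or a number of a turn 0.188, either way. A call with a gripper value outside its range is refused whole. The fingers move at their own pace and stop on an object; "squeeze" is the grip in N (left out, the last holds). Time passes only in rows, so rows that do not move let the fingers close. It gives the time, the measured TCP pose, the force, the opening and the grip force at its end, in the units of the state.
- observe(): the state, without advancing time (a new reading comes with each control period).
- vision.grab_frame(name): name is "side" or "top"; returns the picture (400x640x3 uint8, red, green, blue); there is no depth.
- vision.camera_params(name): a dict with "mtx" (3x3 intrinsics, pixels), "distortion" ([k1, k2, p1, p2, k3] as OpenCV has them; the pictures are not rectified), "rvec" (rotation vector, rad) and "tvec" (3), from world to camera coordinates, as OpenCV has them. Camera axes: x right, y down, z forward; pixel columns grow to the right and rows downward; lengths in m; the calibration is good to about 2 mm. A picture is of the moment at which its call begins. camera_params takes no time and is no camera call.
- hand_in(): hands the job in; it is judged then, once.
The state is a dict: "time_s": time; "joints": joint angles; "qvel": joint speeds; "tau": joint torques, N m; "tcp_pos": TCP position; "eef_rot": TCP orientation; "force": force on the tool from outside, world axes, zero at the start; "wrist_torque": the same for the moment, N m; "grip_width": finger opening in m; "grip_force": force on a finger pad.
Only numpy, scipy, OpenCV 4.12 (cv2) and the standard library are available. Lean on these libraries where they do the work, as an engineer would, in place of code of your own. Each camera call takes 0.05 s, during which the arm holds its last target. There are 200 camera calls.

TASK

The wooden spice caddy is parked on its runner behind two stop pegs that stand up from a sprung steel plate. With shut fingertips press the plate down behind the caddy and, keeping it down, push the caddy along past the pegs until it rests against the end block; then let go of the plate so that the pegs spring up again behind the caddy. Only press and push: do not pinch, lift or tip the caddy or the jars in it, and leave the other things on the worktop where they are.

Things in the scene. Friction and masses are not known exactly. Their poses are not given: they have to be found in the camera images.
- runner: Fixed wooden runner (channel) 130 mm wide (x), 395 mm long (y); z up, origin on the worktop. The caddy slides towards the runner's own -y, to a 50 mm high end block with inner face at y = -200 mm; the +y end (y = +180) is open. Ledges (top at z = 28 mm, inner edges x = +-43) carry the caddy; side walls (inner faces x = +-57) rise to 46 mm. Turned -0.4 to +0.2 rad in yaw.
- plate_top (a point): Centre of the top of the sprung steel plate between the ledges, on the runner's centre line at runner y = +50 mm, 26 mm above the worktop when up. 80 mm wide, 255 mm long (runner y -77 to +177); its bare part on the caddy's +y side, with thin black ribs at the end, is where to press. It goes straight down wherever it is pressed; a finger may slide along it while pressing.
- spring_plate (a joint): How far the sprung plate is pressed down, m: 0 up, 0.012 at its hard bottom stop. It springs back; it takes about 3 N to start and 6 N at the bottom. The pegs clear the caddy's underside beyond 0.008.
- stop_pegs (a point): Midpoint between the tops of the two stop pegs, which are part of the plate: steel, 8 mm in diameter, at x = +-34 mm and runner y = -60 mm, their tops 10 mm above the plate (8 mm above the ledges when up). A shut gripper up to 55 mm wide passes between them.
- caddy: Loose open wooden caddy 110 mm wide (x), 126 mm long (y), on the ledges; 0.55 to 0.75 kg with its jars, 2 mm play to each side wall. Rear half: closed box 28 mm high; front half: open, 45 mm walls. Origin at the centre of its underside; axes as the runner's. Its origin starts at runner y = +20 to +60 mm and is at y = -137 mm when the caddy touches the end block.
- caddy_rear (a point): Centre of the caddy's flat rear wall (the face to push, 110 mm wide, 24 mm high, facing runner +y), 12 mm above the caddy's underside; push in the direction of runner -y, near the centre line.
- jar_taller: Spice jar 43 mm in diameter, 115 mm high, standing in the caddy's front compartment, its axis 94 mm ahead of the caddy's rear face. Origin at the centre of its underside.
- jar_shorter: Spice jar 43 mm in diameter, 108 mm high, standing beside the other jar in the caddy. Origin at the centre of its underside.
- dark_box: Bystander: dark, almost cubic carton 71 x 73 x 81 mm on the worktop on the far side of the runner. Origin at the centre of its underside.
- carton: Bystander: low printed carton 92 x 55 x 40 mm lying on the worktop on the far side of the runner. Origin at the centre of its underside.
- bottle: Bystander: white bottle with pale cap, 54 mm in diameter, 96 mm high on the worktop on the far side of the runner. Origin at the centre of its underside.
There are look-alikes about, which are no part of the job. Leave any blue look-alike of the jar_shorter alone.

How it is judged:
On the way, in this order (a step that is already met when the one before it is completed fails the run):
1. the plate is pressed down while the caddy still stands behind the pegs (value of joint spring_plate above 0.0085 m and y of caddy in the frame of runner above 0.012 m), for 0.1 s.
2. the caddy is over the pegs while the plate is held down clear of it (value of joint spring_plate above 0.0085 m and y of caddy in the frame of runner between -0.12 and -0.03 m), for 0.1 s.
At the end, for the whole second after the job is handed in: The caddy rests level on the ledges within 7 mm of the end block, the plate is up again (within 2 mm) with the pegs behind the caddy, both jars upright in the caddy (y of caddy in the frame of runner below -0.13 m and value of joint spring_plate below 0.002 m and linear speed of caddy below 0.01 m/s and height (world z) of caddy below 0.032 m and angle between caddy's own z axis and vertical below 0.05 rad and angle between each of jar_taller, jar_shorter's own z axis and vertical below 0.15 rad and height (world z) of each of jar_taller, jar_shorter below 0.045 m); the robot touches nothing.
It fails at once if the caddy is lifted more than 8 mm or tipped (height (world z) of caddy above 0.036 m or angle between caddy's own z axis and vertical above 0.12 rad).
It fails at once if a jar in the caddy is lifted out or tipped (height (world z) of any of jar_taller, jar_shorter above 0.048 m or angle between any of jar_taller, jar_shorter's own z axis and vertical above 0.3 rad).
It fails at once if a bystander is shifted by more than 20 mm or tipped (distance of any of dark_box, carton, bottle from where it was at the start of the episode above 0.02 m or angle between any of dark_box, carton, bottle's own z axis and vertical above 0.25 rad).
It also fails if it takes over 42 s, if anything falls off the work surface, if the arm or the gripper's body presses on something with over 40 N, if the wrist force passes 120 N, or if a joint passes its speed limit or range.

## Working session

There is one attempt and no reset: what is moved stays moved. The work goes in short steps, Python scripts to look and compute and a tool call to move; the robot and the scene stay as the last step left them, time stands still between calls to the robot, and variables do not carry over. Pictures are saved under pics/ and viewed, at most 10 in all, crops included, and the job is handed in when it is done.

Besides the shell and the picture viewer there is one more tool, called after "Call:" as a command line: name --argument value ..., lists and objects as JSON in quotes. step_arm: Moves the arm, as the interface text tells. Its arguments: {"type":"object","properties":{"rows":{"type":"array","items":{"type":"array","items":{"type":"array","items":{"type":"number"}}}},"squeeze":{"type":"number"}},"required":["rows"]}

```bash
mkdir -p pics
python3 - <<'E'
from plant import observe, vision
import cv2,numpy as np
for n in("top","side"):
    cv2.imwrite(f"pics/{n}0.png",vision.grab_frame(n)[:,:,::-1])
    p=vision.camera_params(n);R=cv2.Rodrigues(np.array(p['rvec']))[0]
    print(n,np.round(p['mtx'],1).tolist(),"pos",(-R.T@np.array(p['tvec']).ravel()).round(3))
s=observe();print(s['time_s'],s['tcp_pos'],s['eef_rot'],s['force'],s['grip_width'])
E
```

```text
top [[453.1, 0.0, 323.7], [0.0, 453.1, 197.7], [0.0, 0.0, 1.0]] pos [ 0.424 -0.066  1.053]
side [[366.4, 0.0, 321.6], [0.0, 366.4, 202.1], [0.0, 0.0, 1.0]] pos [ 0.401 -0.867  0.383]
0.1 [ 0.23475616 -0.52439598  0.23051308] [ 9.77944980e-01  2.08861097e-01 -3.83925551e-05 -8.10303595e-04] [0.23013149 0.10448619 0.00931734] 0.08588566873673366
```

View pics/top0.png

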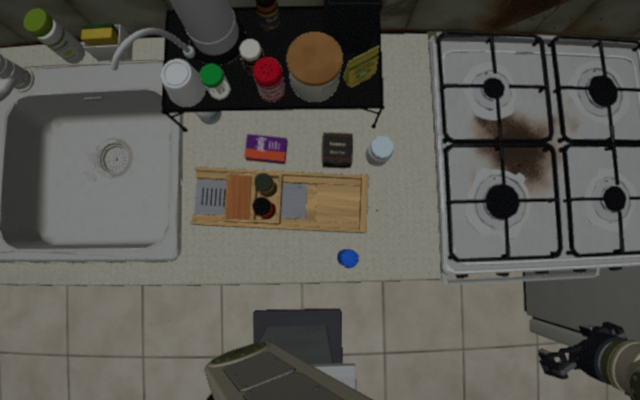

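View pics/side0.png

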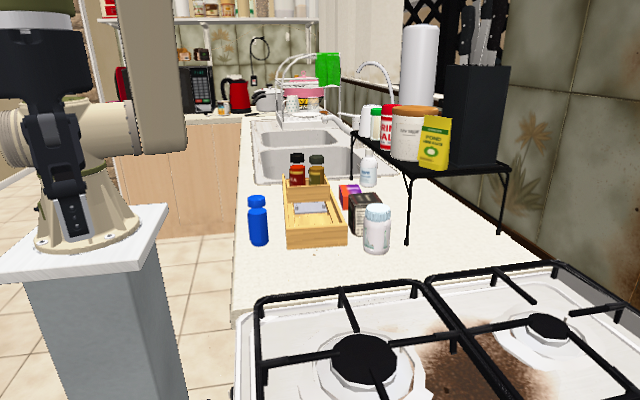

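The top view shows the runner lying from px (195,198) at the open, ribbed end to (366,203) at the end block. The caddy sits at cols 227–281, with the jars at (265,184) and (263,208). The blue bottle at (348,258) is the look-alike and is off the runner; the caddy jars are the red and dark ones inside it. I'll enlarge this area to confirm.

Run:
```python
import cv2
i=cv2.imread("pics/top0.png")[155:245,180:380]
cv2.imwrite("pics/crop1.png",cv2.resize(i,None,fx=4,fy=4,interpolation=cv2.INTER_CUBIC))
```

```text
(no output)
```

View pics/crop1.png

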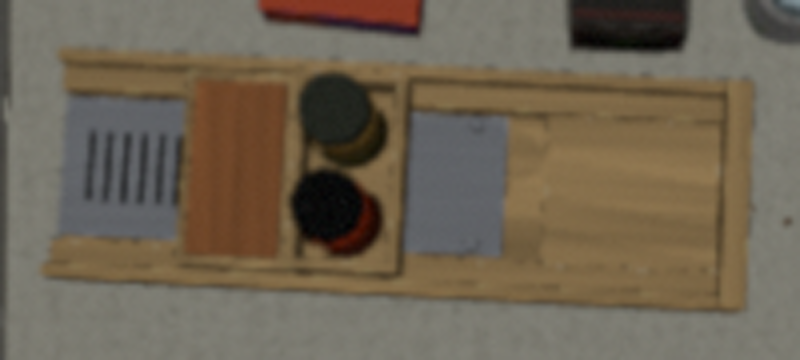

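The crop shows the ribbed bare plate at the left (corners (68,96) and (60,236)), the caddy rear edge from (190,80) to (183,258), and the pegs at (477,127) and (470,243). The two jars, dark and red, are in the caddy. I'll fit the runner pose from these points.

```bash
cat > h.py <<'E'
from plant import observe, vision
import cv2,numpy as np
from scipy.optimize import least_squares
def proj(n,P):
    p=vision.camera_params(n)
    return cv2.projectPoints(np.array(P,float),np.array(p['rvec']),np.array(p['tvec']),np.array(p['mtx']),np.array(p['distortion']))[0][:,0]
def T(q,P):
    P=np.array(P,float);c,s=np.cos(q[2]),np.sin(q[2])
    return np.c_[q[0]+c*P[:,0]-s*P[:,1],q[1]+s*P[:,0]+c*P[:,1],P[:,2]]
E
python3 - <<'E'
from h import *
off=lambda a:np.array(a)/4+[180,155]-.375
P=[[.04,.177,.026],[-.04,.177,.026],[.04,-.077,.026],[-.04,-.077,.026],[.065,.18,.046],[-.065,.18,.046],[.065,-.215,.05],[-.065,-.215,.05],[.034,-.06,.036],[-.034,-.06,.036]]
U=off([[68,96],[60,236],[508,117],[501,255],[62,50],[44,275],[752,82],[744,310],[477,127],[470,243]])
r=least_squares(lambda q:(proj("top",T(q,P))-U).ravel(),[.4,0,0],loss='soft_l1')
print(r.x,(proj("top",T(r.x,P))-U).round(1).tolist())
u=off([[190,80],[183,258]]).mean(0)
ys=least_squares(lambda y:(proj("top",T(r.x,[[0,y[0],.056]]))[0]-u)[0],[.1]).x
print("rear y",ys, "caddy",ys-.063)
np.save("q.npy",r.x)
for y in (.177,.15,ys[0]+.011,.0,-.074+.011): print(y,T(r.x,[[0,y,.05]]).round(4),np.linalg.norm(T(r.x,[[0,y,.05]])[0,:2]))
E
```

```text
[ 0.53214948  0.02118578 -0.06686807] [[-0.2, 0.1], [-0.8, -0.2], [0.2, 0.1], [0.2, 0.6], [-1.3, -0.7], [-1.3, 0.5], [1.0, -0.5], [0.9, 0.3], [0.3, -0.7], [0.4, 0.3]]
rear y [0.09942217] caddy [0.03642217]
0.177 [[0.544  0.1978 0.05  ]] 0.5788187889622652
0.15 [[0.5422 0.1709 0.05  ]] 0.5684545901970687
0.11042216577443331 [[0.5395 0.1314 0.05  ]] 0.5552890126067456
0.0 [[0.5321 0.0212 0.05  ]] 0.5325710305326783
-0.063 [[ 0.5279 -0.0417  0.05  ]] 0.5295821378881448
```

Run:
```python
from h import *
def tri(a,b):
    return least_squares(lambda X:np.r_[proj("top",[X])[0]-a,proj("side",[X])[0]-b],[.6,0,.15])
for a,b in [((382,108),(408,172)),((375,127),(407,244))]:
    r=tri(a,b);print(r.x,r.fun.round(1))
i=cv2.imread("pics/side0.png")[90:270,220:520]
cv2.imwrite("pics/crop2.png",cv2.resize(i,None,fx=2.66,fy=2.66,interpolation=cv2.INTER_CUBIC))
```

```text
[ 0.70150932 -0.21485082  0.16449184] [-0.  0.  0. -0.]
[ 0.70669934 -0.22353346  0.00570528] [ 0.3 -1.  -0.9  0.2]
```

View pics/crop2.png

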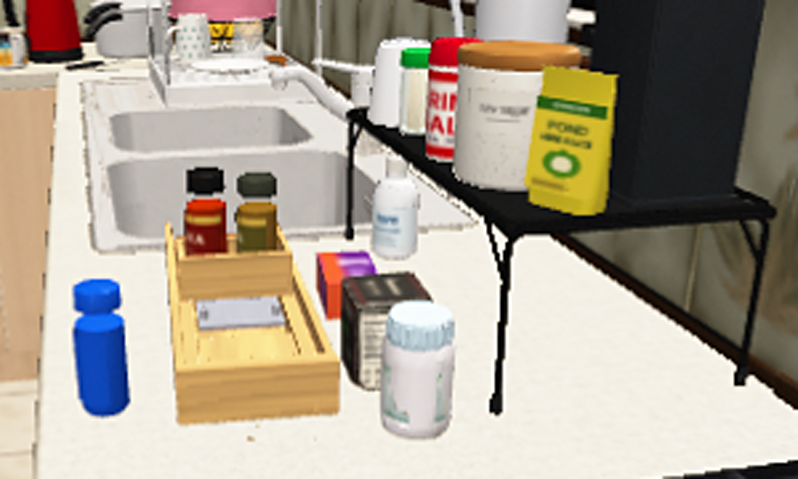

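The shelf front edge is at x≈0.70, well clear of the work line at x≈0.54. The gap over the runner is free. Moving to hover.

Call:
step_arm --rows '[[[0.043,-0.038,0,0,0],[0.043,-0.038,0,0,0],[0.043,-0.038,0,0,0],[0.043,-0.038,0,0,0],[0.043,-0.038,0,0,0]]]'

```text
time_s: 0.72
tcp_pos: [0.3538, -0.2618, 0.231]
eef_rot: [0.978, 0.209, 0.0, -0.0]
force: [-0.1, 0.6, -0.3]
grip_width: 0.0002
grip_force: 0.0
```

Call:
step_arm --rows '[[[0.043,-0.038,0,0,0],[0.043,-0.038,0,0,0],[0.043,-0.038,0,0,0],[0.043,-0.038,0,0,0],[0.043,-0.038,0,0,0]]]'

```text
time_s: 1.35
tcp_pos: [0.4725, -0.0005, 0.2311]
eef_rot: [0.978, 0.209, -0.0, 0.0]
force: [1.1, -1.6, 0.7]
grip_width: -0.0004
grip_force: 0.0
```

Call:
step_arm --rows '[[[0.04,-0.038,0,0,0],[0.04,-0.038,0,0,0],[0.04,-0.038,0,0,0],[0,0,0,-0.18,0],[0,0,0,-0.18,0]]]'

```text
time_s: 1.98
tcp_pos: [0.5348, 0.1518, 0.2303]
eef_rot: [0.923, 0.384, -0.001, -0.0]
force: [1.1, 0.4, -0.5]
grip_width: 0.0002
grip_force: 0.0
```

Call:
step_arm --rows '[[[0,0,0,-0.18,0],[0,0,0,-0.18,0],[0,0,0,-0.18,0],[0,0,0,-0.18,0],[0,0,0,0,0]]]'

```text
time_s: 2.6
tcp_pos: [0.5348, 0.1507, 0.2308]
eef_rot: [0.732, 0.681, -0.0, -0.0]
force: [0.4, -0.5, -0.1]
grip_width: 0.0
grip_force: 0.0
```

Call:
step_arm --rows '[[[0.009,0.006,0.045,-0.006,0],[0,0,0.045,0,0],[0,0,0.045,0,0],[0,0,0.045,0,0],[0,0,0,0,0]]]'

```text
time_s: 3.22
tcp_pos: [0.5381, 0.1587, 0.0478]
eef_rot: [0.73, 0.683, -0.003, -0.002]
force: [-0.5, 0.1, 0.3]
grip_width: 0.0004
grip_force: 0.0
```

Run:
```python
from h import *
q=np.load("q.npy");s=observe();p=s['tcp_pos'];d=p[:2]-q[:2];c,n=np.cos(q[2]),np.sin(q[2])
print("runner xy",c*d[0]+n*d[1],-n*d[0]+c*d[1],p,s['force'])
a=vision.grab_frame("top")[155:245,180:380,::-1];b=vision.grab_frame("side")[130:255,240:400,::-1]
cv2.imwrite("pics/v3.png",np.vstack([cv2.resize(a,(600,270),interpolation=2),cv2.resize(b,(400,312),interpolation=2)[:,:].copy() if 0 else cv2.copyMakeBorder(cv2.resize(b,(400,312),interpolation=2),0,0,0,200,0)]))
```

```text
runner xy -0.0032626814741520856 0.13758837427285284 [0.5380875  0.15868467 0.04776793] [-0.53375482  0.12802035  0.25792538]
```

View pics/v3.png

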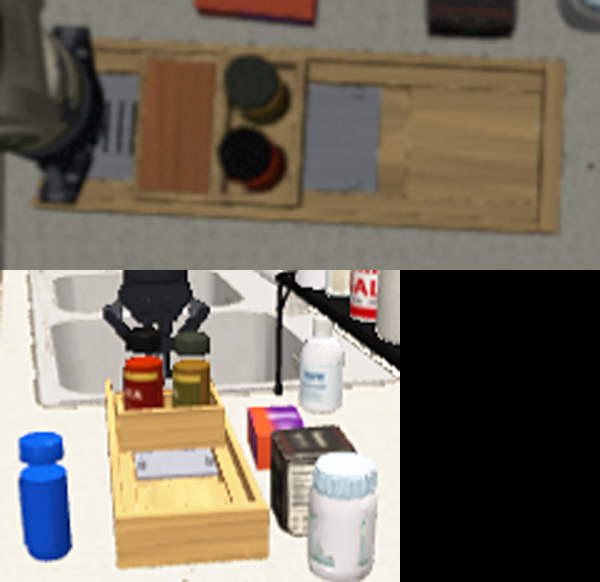

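The finger is over the ribbed part on the centre line, well behind the caddy at (145,125), so nothing is in the way. Pressing now.

Call:
step_arm --rows '[[[0,0.003,0.012,0,0],[0,0,0.008,0,0],[0,0,0.006,0,0],[0,0,0.004,0,0],[0,0,0,0,0]]]'

```text
time_s: 3.95
tcp_pos: [0.545, 0.159, 0.0215]
eef_rot: [0.729, 0.684, 0.0, 0.0]
force: [0.1, 0.4, 4.6]
grip_width: 0.0004
grip_force: 2.0
```

Call:
step_arm --rows '[[[0,-0.003,0.004,0,0],[0,0,0.003,0,0],[0,0,0,0,0]]]'

```text
time_s: 4.32
tcp_pos: [0.544, 0.1593, 0.0154]
eef_rot: [0.729, 0.684, 0.002, 0.002]
force: [3.2, 0.8, 5.6]
grip_width: -0.0001
grip_force: 2.7
```

Call:
step_arm --rows '[[[0,0,0.002,0,0],[0,0,0.001,0,0],[0,0,0,0,0]]]'

```text
time_s: 4.7
tcp_pos: [0.5441, 0.1593, 0.0138]
eef_rot: [0.729, 0.684, 0.002, 0.002]
force: [-0.3, -1.7, 16.0]
grip_width: 0.0
grip_force: 7.7
```

Call:
step_arm --rows '[[[-0.005,0,0,0,0],[-0.006,0,0,0,0],[-0.006,0,0,0,0],[-0.006,0,0,0,0],[-0.005,0,0,0,0]]]'

```text
time_s: 5.32
tcp_pos: [0.5429, 0.1353, 0.0139]
eef_rot: [0.728, 0.685, 0.005, -0.001]
force: [1.6, 14.1, 12.6]
grip_width: 0.0001
grip_force: 8.7
```

Call:
step_arm --rows '[[[-0.005,0,0,0,0],[-0.005,0,0,0,0],[-0.006,0,0,0,0],[-0.006,0,0,0,0],[-0.006,0,0,0,0]]]'

```text
time_s: 5.95
tcp_pos: [0.5412, 0.1079, 0.014]
eef_rot: [0.728, 0.685, 0.006, -0.001]
force: [1.4, 14.7, 13.7]
grip_width: -0.0002
grip_force: 9.1
```

Call:
step_arm --rows '[[[-0.007,0,0,0,0],[-0.007,0,0,0,0],[-0.007,0,0,0,0],[-0.007,0,0,0,0],[-0.007,0,0,0,0]]]'

```text
time_s: 6.58
tcp_pos: [0.5389, 0.073, 0.014]
eef_rot: [0.728, 0.685, 0.006, -0.001]
force: [0.6, 16.0, 15.2]
grip_width: -0.0002
grip_force: 9.7
```

Run:
```python
from h import *
a=vision.grab_frame("top")[145:255,180:380,::-1];b=vision.grab_frame("side")[130:255,240:400,::-1]
cv2.imwrite("pics/v4.png",np.vstack([cv2.resize(a,(500,275),interpolation=2),cv2.copyMakeBorder(cv2.resize(b,(400,312),interpolation=2),0,0,0,100,0)]))
```

```text
(no output)
```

View pics/v4.png

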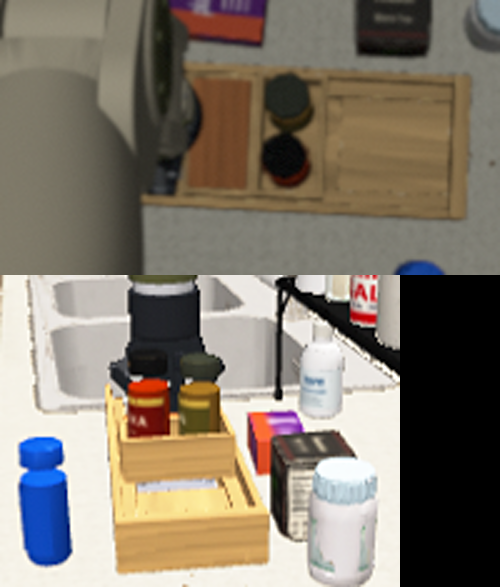

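The caddy has moved and its front edge is at (325,140), over the pegs. It is level with the jars upright and the plate is still down. Continuing.

Call:
step_arm --rows '[[[-0.007,0,0,0,0],[-0.007,0,0,0,0],[-0.007,0,0,0,0],[-0.007,0,0,0,0],[-0.007,0,0,0,0]]]'

```text
time_s: 7.3
tcp_pos: [0.5366, 0.0381, 0.0139]
eef_rot: [0.728, 0.685, 0.006, -0.001]
force: [1.9, 16.4, 16.4]
grip_width: 0.0
grip_force: 10.1
```

Call:
step_arm --rows '[[[-0.007,0,0,0,0],[-0.007,0,0,0,0],[-0.007,0,0,0,0],[-0.007,0,0,0,0],[-0.006,0,0,0,0]]]'

```text
time_s: 7.92
tcp_pos: [0.5343, 0.0041, 0.0139]
eef_rot: [0.728, 0.685, 0.006, -0.001]
force: [0.3, 17.3, 17.0]
grip_width: -0.0002
grip_force: 10.3
```

Call:
step_arm --rows '[[[-0.006,0,0,0,0],[-0.006,0,0,0,0],[-0.006,0,0,0,0],[-0.006,0,0,0,0],[-0.005,0,0,0,0]]]'

```text
time_s: 8.55
tcp_pos: [0.5323, -0.0247, 0.0139]
eef_rot: [0.728, 0.686, 0.006, -0.001]
force: [1.2, 17.8, 18.0]
grip_width: -0.0001
grip_force: 10.3
```

Call:
step_arm --rows '[[[-0.004,0,0,0,0],[-0.004,0,0,0,0],[-0.003,0,0,0,0],[-0.002,0,0,0,0]]]'

```text
time_s: 9.05
tcp_pos: [0.5313, -0.0377, 0.0139]
eef_rot: [0.728, 0.686, 0.006, -0.001]
force: [0.8, 17.7, 18.4]
grip_width: 0.0002
grip_force: 10.4
```

Call:
step_arm --rows '[[[-0.002,0,0,0,0],[-0.001,0,0,0,0],[-0.001,0,0,0,0]]]'

```text
time_s: 9.43
tcp_pos: [0.5312, -0.0394, 0.0139]
eef_rot: [0.727, 0.686, 0.007, -0.003]
force: [2.5, 27.5, 20.2]
grip_width: 0.0006
grip_force: 16.7
```

Call:
step_arm --rows '[[[-0.001,0,0,0,0],[0,0,0,0,0]]]'

```text
time_s: 9.68
tcp_pos: [0.5312, -0.0394, 0.0139]
eef_rot: [0.727, 0.686, 0.008, -0.003]
force: [3.3, 30.1, 20.6]
grip_width: 0.0001
grip_force: 17.7
```

The force rose to 30 N with no further motion, so the caddy is against the end block. I'll back off with the plate still down, then release it.

Call:
step_arm --rows '[[[0.004,0,0,0,0],[0.005,0,0,0,0],[0.006,0,0,0,0],[0.006,0,0,0,0],[0.006,0,0,0,0]]]'

```text
time_s: 10.3
tcp_pos: [0.533, -0.0239, 0.0138]
eef_rot: [0.73, 0.683, -0.001, 0.005]
force: [-0.5, -10.2, 14.4]
grip_width: -0.0004
grip_force: 7.1
```

Call:
step_arm --rows '[[[0.005,0,-0.005,0,0],[0,0,-0.005,0,0],[0,0,-0.006,0,0],[0,0,-0.01,0,0],[0,0,-0.03,0,0]]]'

```text
time_s: 10.92
tcp_pos: [0.5278, -0.0147, 0.0659]
eef_rot: [0.729, 0.684, -0.002, -0.003]
force: [-0.8, -0.1, 0.1]
grip_width: 0.0
grip_force: 0.0
```

Call:
step_arm --rows '[[[0.02,0,-0.04,0,0],[0.05,0,-0.04,0,0],[0.06,0,-0.04,0,0],[0.06,0,-0.03,0,0],[0,0,0,0,0]]]'

```text
time_s: 11.55
tcp_pos: [0.5421, 0.1648, 0.2112]
eef_rot: [0.727, 0.686, 0.002, 0.0]
force: [-0.6, -0.3, 0.4]
grip_width: 0.0001
grip_force: 0.0
```

Run:
```python
from h import *
a=vision.grab_frame("top")[145:255,180:380,::-1];b=vision.grab_frame("side")[130:255,240:400,::-1]
cv2.imwrite("pics/v5.png",np.vstack([cv2.resize(a,(500,275),interpolation=2),cv2.copyMakeBorder(cv2.resize(b,(400,312),interpolation=2),0,0,0,100,0)]))
print(observe()['force'])
```

```text
[ 0.89981488 -0.06126298  0.10392021]
```

View pics/v5.png

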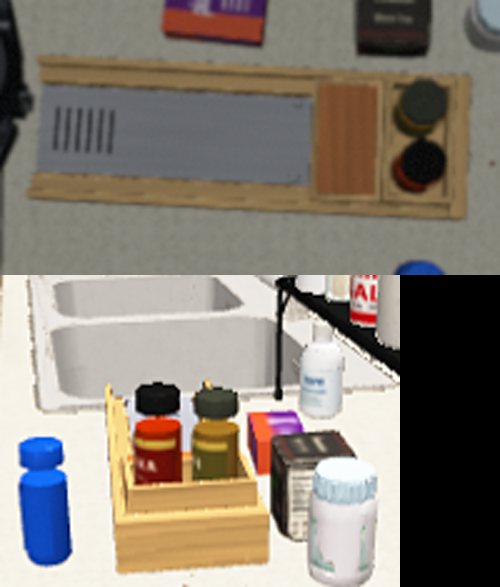

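The caddy is against the end block: its rear edge is at (315,138) and its front meets the block near (448,145). The pegs show just behind it at about (300,104) and (298,180), the jars are upright and the bystanders are unmoved. Handing in.

```bash
python3 -c "
from plant import hand_in;print(hand_in())"
```

```text
the job is handed in; nothing more can be done
None
```

I pressed the plate down, pushed the caddy past the pegs to the end block and let the plate spring up behind it. The job is handed in at about 12 s on the robot's clock; `hand_in()` returned no verdict.

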